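Index the spice carousel to the dropper bottle and lock it

ROBOT

A 6-joint arm with a two-finger parallel gripper is mounted at the origin on a cart in front of the work surface, level with it; the furniture and walls round the work are solid. World frame = base frame: x ahead of the robot, y to its left, z up, the work surface at z = 0. Lengths are in mm, angles in rad, forces in N, time in s.
With the tool pointing down it reaches from about 275 to 750 mm from the base axis. Payload 10.2 kg.
Tool frame: the origin (TCP) lies at the very end of the fingers, on their centre line; the grasp point (between the pads) lies 19 mm behind it; z points along the fingers, y is the line along which they close (so a half turn about z gives the same grasp; the last joint's range is limited). The gripper opens to 85 mm and grips with 20 to 120 N. Pads are 22 mm wide; open, the fingers measure 114 mm over their backs; the gripper's body (76 mm by 85 mm) begins 54 mm behind the grasp point. The pads swing forward as they close: fully open they stand 13 mm farther back than shut.
Start: joints at [-1.374, 0.313, 1.498, -0, 1.331, -0.223], TCP at [213.967, -479.426, 231.294] pointing down, gripper open.
Joint ranges: [-2.94, 2.94], [-0.97, 2.17], [0.19, 2.56], [-1.23, 4.37], [0.02, 3.11], [-2.88, 2.88]. Speed limits (rad/s): [2.39, 2.39, 3.01, 3.14, 3.14, 3.14].

INTERFACE

Orientations are given as a unit quaternion [w, x, y, z].
In Python, from rig import * gives the robot as it stands. The module is installed in compiled form; this text tells all that it offers.
- The arm moves only by the shell command python3 -m crank 'ROWS' [FORCE]. ROWS is JSON, a list that holds one entry, the list of rows, each a list of 7 numbers: the shift along the tool's x, y, z in units of 25 mm (1.0 is 25 mm), then the turn, a rotation vector about the tool's x, y, z in units of 8 degrees (1.0 is 8 degrees), then the finger opening in mm, from 0 to 85.4. A call has exactly 8 rows; each row shifts and turns the commanded pose from where the row before left it, along the tool's axes as they then stand; what a row does not reach is not made up. A row lasts 1/10 s, in which the tool goes at most 50 mm and 8.59 degrees, less where a joint would pass 70% of its speed; a pose out of reach is approached as far as the arm can. A call is refused whole if a number of a shift passes 1 or a number of a turn 1, either way. A call with a gripper value outside its range is refused whole. The fingers move at their own pace and stop on an object; FORCE is the grip in N (left out, the last holds). Time passes only in rows, so rows that do not move let the fingers close, or fill a call up. It gives the time, the measured TCP pose, the force, the opening and the grip force at its end, in the units of the state.
- sense(): the state, without advancing time (a new reading comes with each control period).
- capture(name): name is "scene" or "top"; returns the picture (480x640x3 uint8, blue, green, red); there is no depth.
- camera_model(name): a dict with "fx", "fy", "cx", "cy" (pixels), "world_from_camera" (4x4, takes a point from camera to world coordinates). Camera axes: x right, y up, looking along -z (the intrinsics and any distortion apply to the point x, -y, -z); pixel columns grow to the right and rows downward; lengths in mm; the calibration is good to about 2 mm. A picture is of the moment at which its call begins. camera_model takes no time and is no camera call.
- finish_job(): hands the job in; it is judged then, once.
The state is a dict: "time_s": time; "joints": joint angles; "dq": joint speeds; "tau": joint torques, N m; "eef_pos": TCP position; "ee_rot": TCP orientation; "force": force on the tool from outside, world axes, zero at the start; "wrist_torque": the same for the moment, N m; "grip_width": opening from 0.0 (shut) to 1.0 (fully open); "grip_force": force on a finger pad.
Only numpy, scipy, OpenCV 4.12 (cv2) and the standard library are available. Lean on these libraries where they do the work, as an engineer would, in place of code of your own. Each camera call takes 0.05 s, during which the arm holds its last target. There are 200 camera calls.

TASK

The spice carousel on the worktop is locked by the spring index plunger with the red knob at the end of its handle arm. Pull the plunger up out of its hole, turn the carousel the way that brings the brown dropper bottle round to the front, where the knob stands now, and let the plunger snap fully down into the index hole on that side so that the carousel is locked there, then let go. Feel for the hole: do not force the pin sideways against the edge of a hole or turn before it is clear, keep the bottles standing in their seats and leave the other things on the worktop alone.

Things in the scene. Friction and masses are not known exactly. Their poses are not given: they have to be found in the camera images.
- carousel_base: fixed black foot of the carousel, about 210 mm across, with a curved rail in front that carries the index plates; origin on the worktop on the vertical turning axis; its -x axis points to the front (from the turning axis to where the knob stands at the start, marked by a small red tab on the rail), z up
- front_hole (a point): centre of the front hole at the top of the index track: level, black, 26 mm above the worktop, seen in the slot between two dark rings, radius 165 mm about the axis, solid but for 3 holes, each 13 mm long along the circle: this one and one on either side. Each side hole lies 0.56 to 0.94 rad from this one, left and right unlike, not measured: feel for it
- tray (a joint): turning of the round wooden tray (224 mm across, top at 42 mm) with its handle arm, in rad: 0 at the start (pin in the front hole), positive counter-clockwise seen from above (the knob then goes to the base's -y side); light friction, it stays where it is left; end stops at -1.1 and 1.1
- plunger (a joint): lift of the spring plunger (in the arm, turns with the tray), m: 0 = down, pin 9 mm deep in a hole; 0.009 = pin resting on the track; 0.016 = upper stop. The spring presses it down with 6.5 N at 0, 13 N at the stop. Let go between holes, the pin rides on the track (drag about 3 N at the knob), snaps down when turned over a hole, and then stops the tray hard
- knob_grip (a point): grip point on the axis of the plunger's upright round red knob, 165 mm from the turning axis, 70 mm above the worktop with the plunger down; rises with it. Smooth cylinder 28 mm in diameter from 18 mm below to 15 mm above this point, then a cap 34 mm across, 8 mm thick. Plunger down, the arm's top is 28 mm below this point (a collar 22 mm across stands 6 mm higher)
- index_pin: steel round-nosed pin of the plunger, 10 mm in diameter, fixed to the knob and moving with it; its origin lies on the pin's axis at worktop height with the plunger down (the tip is 17 mm above the origin). Sideways play in a hole is 1.5 mm either way. It may be loaded by at most 25 N in all against the index plates
- front_mark (a point): the front place of the tray: 80 mm from the turning axis toward the front (base -x), at the height of the tray's top. Here the dropper bottle must come (it stops within 30 mm of it, as the side holes differ)
- dropper: brown dropper bottle with a black pipette top, 33 mm across, 102 mm tall; origin at the centre of its foot, z up. Stands in one of the three steel seat rings (24 mm inner radius, 12 mm high) of the tray, 80 mm from the axis, 0.75 rad to the left or to the right of the front one
- spice_2: glass spice jar with a dark cap, 41 mm across, 105 mm tall, in the seat on the other side; origin at the centre of its foot, z up
- salt_shaker: glass salt shaker with a grey cap, 44 mm across, 90 mm tall, in the front seat at the start; origin at the centre of its foot, z up
- sardine_tin: flat turquoise fish tin, 63 x 105 x 26 mm, a bystander lying on the worktop; origin at the centre of its underside
- garlic: garlic bulb, 53 mm, a bystander on the worktop; origin at its underside
Mind the look-alikes: they are no part of the job. What is shaped like the salt_shaker but green or purple is not meant.

How it is judged (in metres and radians):
On the way, in this order (a step that is already met when the one before it is completed fails the run):
1. the plunger is pulled up with the carousel still in its first place (value of joint plunger above 0.0065 m and value of joint tray between -0.06 and 0.06 rad), for 0.1 s.
2. the carousel is turned out of its first place with the plunger up (value of joint plunger above 0.005 m and (value of joint tray above 0.25 rad or value of joint tray below -0.25 rad)), for 0.1 s.
At the end, for the whole second after the job is handed in: The dropper bottle stands within 35 mm of the front mark, the plunger is down to within 2.5 mm in the side hole so that the tray is locked, the tray is at rest, and all three bottles stand upright (within 0.15 rad) in their seats (horizontal distance between dropper and front_mark below 0.035 m and value of joint plunger below 0.0025 m and velocity of joint tray between -0.02 and 0.02 rad/s and angle between each of dropper, spice_2, salt_shaker's own z axis and vertical below 0.15 rad and z of dropper in the frame of carousel_base between 0.035 and 0.05 m and z of spice_2 in the frame of carousel_base between 0.035 and 0.05 m and z of salt_shaker in the frame of carousel_base between 0.035 and 0.05 m); the robot touches nothing.
It fails at once if the pin is forced against the index plates with more than 25 N (contact force between index_pin and carousel_base above 25 N).
It fails at once if a bottle on the carousel is tipped or knocked out of its seat (angle between any of dropper, spice_2, salt_shaker's own z axis and vertical above 0.35 rad).
It fails at once if the fish tin or the garlic is moved (distance of any of sardine_tin, garlic from where it was at the start of the episode above 0.03 m).
It also fails if it takes over 48 s, if anything falls off the work surface, if the arm or the gripper's body presses on something with over 40 N, if the wrist force passes 120 N, or if a joint passes its speed limit or range.

## Working session

There is one attempt and no reset: what is moved stays moved. The work goes in short steps, Python scripts to look and compute and a shell command to move; the robot and the scene stay as the last step left them, time stands still between calls to the robot, and variables do not carry over. Pictures are saved under pics/ and viewed, at most 10 in all, crops included, and the job is handed in when it is done.

```bash
mkdir -p pics
python3 - <<'E'
from rig import *
import cv2,numpy as np
for n in("scene","top"):
    cv2.imwrite(f"pics/{n}0.png",capture(n))
    m=camera_model(n);print(n,{k:(np.round(v,3).tolist()) for k,v in m.items()})
s=sense();print(s)
E
```

```text
scene {'fx': 492.303, 'fy': 492.303, 'cx': 316.305, 'cy': 235.601, 'world_from_camera': [[-0.868, 0.387, -0.311, 173.111], [-0.496, -0.66, 0.564, 628.169], [0.013, 0.644, 0.765, 807.354], [0.0, 0.0, 0.0, 1.0]]}
top {'fx': 549.664, 'fy': 549.664, 'cx': 322.982, 'cy': 234.938, 'world_from_camera': [[-0.007, 0.99, -0.14, 323.308], [-1.0, -0.009, -0.017, 61.567], [-0.018, 0.139, 0.99, 1332.443], [0.0, 0.0, 0.0, 1.0]]}
{'time_s': 0.1, 'joints': array([-1.37440282e+00,  3.13370083e-01,  1.49833006e+00, -1.55692896e-05,
        1.33101191e+00, -2.23440940e-01]), 'dq': array([ 2.24807565e-03, -1.51803471e-03, -2.42994973e-03,  1.96720731e-04,
        1.21697529e-05, -1.12389131e-03]), 'tau': array([ 2.18330482e-03, -4.12900543e+01, -2.60143965e+01, -1.79291201e-04,
        3.03409681e-03,  3.86137160e-06]), 'eef_pos': array([ 213.91597875, -479.19858022,  230.81625733]), 'ee_rot': array([-5.59752471e-04,  9.78047628e-01,  2.08380721e-01,  8.81976179e-09]), 'force': array([-0.23423792,  0.21568159, -0.04739389]), 'wrist_torque': array([-0.03673151,  0.00405863, -0.05452348]), 'grip_force': 0.0, 'grip_width': 0.9986165425411321}
```

View pics/scene0.png

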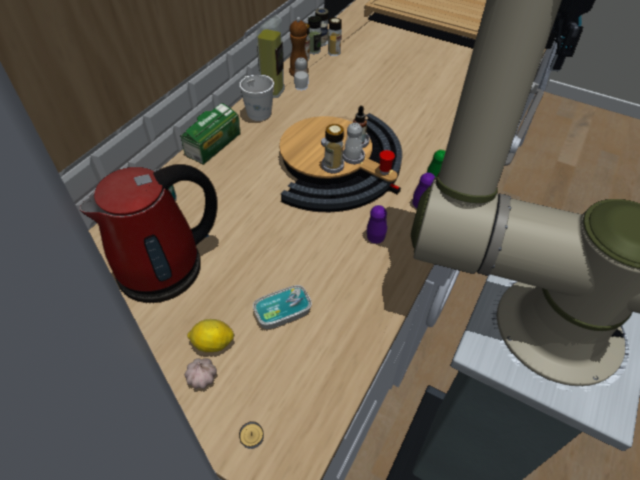

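View pics/top0.png

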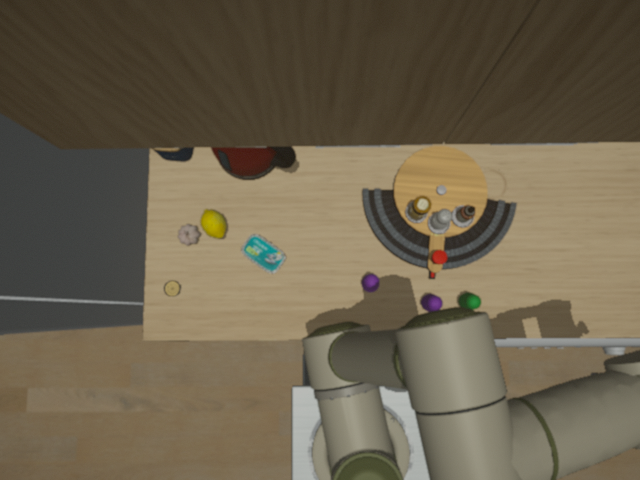

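Scene view: the red knob is at (386,160), the dropper at (360,118), the salt shaker at (354,145) and spice_2 at (333,147). In the top view the knob is at (439,257), the hub at (441,190), the dropper at (464,214) on the right (-y), the salt shaker at (441,222), spice_2 at (419,207) and the red tab at (432,275). The tray therefore has to turn clockwise (negative), with the knob going to +y.

Things that could be mistaken for the knob (top view): the red tab (432,275), the red kettle (248,162), and the purple and green shakers (370,283), (432,303), (470,301). I choose the round red blob on the arm at (439,257).

```bash
cat > h.py <<'E'
from rig import *
import cv2,numpy as np
def ray(n,u,v):
    m=camera_model(n);T=np.array(m["world_from_camera"])
    d=T[:3,:3]@np.array([(u-m["cx"])/m["fx"],-(v-m["cy"])/m["fy"],-1]);return T[:3,3],d
def onz(n,u,v,z):
    o,d=ray(n,u,v);return o+d*(z-o[2])/d[2]
def tri(a,b):
    (o1,d1),(o2,d2)=ray(*a),ray(*b)
    t=np.linalg.lstsq(np.c_[d1,-d2],o2-o1,rcond=None)[0]
    p,q=o1+d1*t[0],o2+d2*t[1];return (p+q)/2,np.linalg.norm(p-q)
def red(im,x0,y0,x1,y1):
    h=cv2.cvtColor(im,cv2.COLOR_BGR2HSV);m=(((h[...,0]<6)|(h[...,0]>174))&(h[...,1]>180)&(h[...,2]>60)).astype(np.uint8)
    k=np.zeros_like(m);k[y0:y1,x0:x1]=m[y0:y1,x0:x1]
    n,_,st,c=cv2.connectedComponentsWithStats(k);return [(st[i].tolist(),c[i].round(2).tolist()) for i in range(1,n) if st[i][4]>4]
E
python3 - <<'E'
from h import *
t=cv2.imread("pics/top0.png");s=cv2.imread("pics/scene0.png")
print("top",red(t,405,235,470,290));print("scene",red(s,365,140,410,200))
# wooden tray by colour in top image
h=cv2.cvtColor(t,cv2.COLOR_BGR2HSV);print(h[165,440],h[165,540],h[190,441])
m=((h[...,0]>8)&(h[...,0]<22)&(h[...,1]>h[165,440,1]-25)&(h[...,2]>120)).astype(np.uint8);k=np.zeros_like(m);k[140:240,385:500]=m[140:240,385:500]
cs,_=cv2.findContours(k,0,1);c=max(cs,key=cv2.contourArea);P=np.array([onz("top",*p,42)[:2] for p in c[:,0]])
# circle fit on points of back half
b=P[P[:,0]>np.median(P[:,0])];A=np.c_[2*b,np.ones(len(b))];r=np.linalg.lstsq(A,(b**2).sum(1),rcond=None)[0];print("tray c",r[:2],"R",np.sqrt(r[2]+r[0]**2+r[1]**2))
print("hub z50",onz("top",440.5,189.5,50))
a=np.hstack([cv2.resize(t[140:300,360:520],(480,480)),cv2.resize(s[90:210,270:410],(320,480)) if 0 else cv2.resize(s[90:210,320:410],(320,427)) if 0 else cv2.resize(s[100:200,330:397],(320,480))])
cv2.imwrite("pics/crop.png",a)
E
```

```text
top [([432, 251, 15, 12, 152], [439.14, 256.72]), ([431, 273, 3, 4, 12], [432.0, 274.5])]
scene [([379, 150, 16, 22, 253], [386.01, 159.52]), ([391, 184, 8, 5, 22], [394.5, 186.27])]
[ 19 123 174] [ 20  75 160] [ 25  10 159]
tray c [ 609.72498677 -197.50092904] R 110.5379810100225
hub z50 [ 610.48919779 -196.86930871   50.        ]
```

View pics/crop.png

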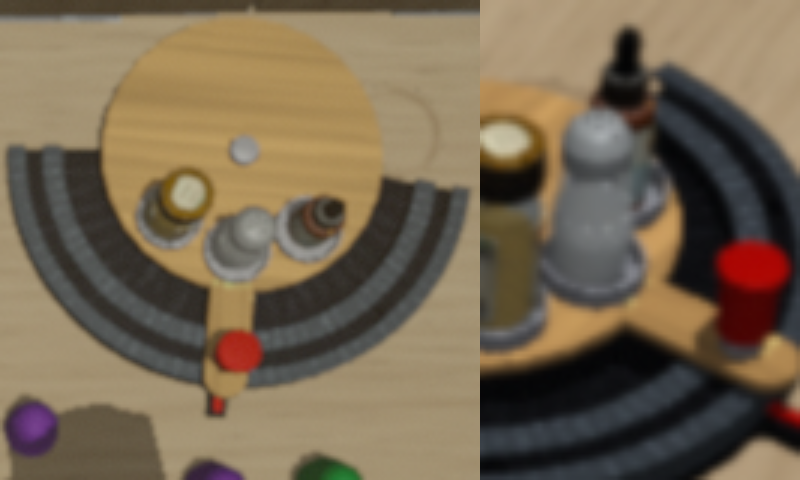

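The crop confirms it: a round red knob stands on the wooden arm, the dropper is on the right, and the tab is a small separate red mark. Next I compute the knob and front direction by casting rays at the known heights.

Run:
```python
from h import *
print("knob top z93",onz("top",439.2,256.4,93)); print("scene z93",onz("scene",387.0,155.0,93)); print("tri",tri(("top",439.2,256.4),("scene",387.0,155.0)))
tab=onz("top",432,274.5,26);print("tab",tab,onz("scene",394.5,186.3,26))
c=np.array([610,-197.2])
for p in (onz("top",439.2,256.4,93),onz("scene",387,155,93),tab):
    d=p[:2]-c;print(np.hypot(*d),np.arctan2(-d[1],-d[0]))
t=cv2.imread("pics/top0.png").astype(int)
# red channel excess profile for cap, row & col sub-pixel extents
e=np.clip(t[...,2]-np.maximum(t[...,0],t[...,1])-20,0,None)[245:268,425:450];print(e.sum(0));print(e.sum(1))
s=sense();import scipy.spatial.transform as T
q=s["ee_rot"];print(T.Rotation.from_quat([q[1],q[2],q[3],q[0]]).as_matrix().round(3))
```

```text
knob top z93 [ 446.6933521  -179.64905334   93.        ]
scene z93 [ 444.18930068 -178.95594586   93.        ]
tri (array([ 445.77147655, -180.21886022,   91.64696156]), np.float64(2.19844597130781))
tab [ 410.469712   -174.14080189   26.        ] [ 410.00640341 -164.69251383   26.        ]
164.24706078589924 -0.10706139911231821
166.81137107303536 -0.10958858936968993
200.85831435515118 -0.11505699216919889
[   0    0    0   45  117  151  204  464  850 1160 1346 1454 1525 1577
 1592 1586 1555 1488 1381 1201  969  582  157    0    0]
[ 145  149  146  148  196  480  916 1193 1345 1461 1539 1594 1618 1613
 1569 1491 1363 1131  656  246  141  134  130]
[[ 0.913  0.408 -0.   ]
 [ 0.408 -0.913  0.001]
 [ 0.    -0.001 -1.   ]]
```

```bash
python3 -m crank '[[[0.84,-0.447,0,0,0,0,85],[0.84,-0.447,0,0,0,0,85],[0.84,-0.447,0,0,0,0,85],[0.84,-0.447,0,0,0,0,85],[0.84,-0.447,0,0,0,0,85],[0.84,-0.447,0,0,0,0,85],[0.84,-0.447,0,0,0,0,85],[0.84,-0.447,0,0,0,0,85]]]' 20
python3 -m crank '[[[0.84,-0.447,0,0,0,0,85],[0.84,-0.447,0,0,0,0,85],[0.84,-0.447,0,0,0,0,85],[0.84,-0.447,0,0,0,0,85],[0.84,-0.447,0,0,0,0,85],[0.84,-0.447,0,0,0,0,85],[0.84,-0.447,0,0,0,0,85],[0.84,-0.447,0,0,0,0,85]]]'
python3 -m crank '[[[0,0,0.4,0,0,0.4725,85],[0,0,0.4,0,0,0.4725,85],[0,0,0.4,0,0,0.4725,85],[0,0,0.4,0,0,0.4725,85],[0,0,0.4,0,0,0.4725,85],[0,0,0.4,0,0,0.4725,85],[0,0,0.4,0,0,0.4725,85],[0,0,0,0,0,0.4725,85]]]'
cat > st.py <<'E'
from h import *
from scipy.spatial.transform import Rotation as R
s=sense();q=s["ee_rot"];M=R.from_quat([q[1],q[2],q[3],q[0]]).as_matrix()
c=np.array([610,-197.2]);d=s["eef_pos"][:2]-c
a=np.arctan2(-d[1],-d[0]);th=a+.1085;yaw=np.arctan2(M[1,0],M[0,0])
f=s["force"]@M
print("t",round(s["time_s"],2),"pos",s["eef_pos"].round(2),"r %.1f th %.4f"%(np.hypot(*d),th),"yawerr %.4f"%(yaw-a),"Ftool",f.round(1),"grip",round(s["grip_width"]*85.4,1),round(s["grip_force"],1),"j6 %.2f"%s["joints"][5])
E
python3 st.py
```

```text
time_s: 0.9
eef_pos: [331.4, -328.4, 231.0]
ee_rot: [-0.0, 0.978, 0.208, -0.0]
force: [-0.2, 0.5, 0.5]
grip_width: 0.996
grip_force: 0.0
time_s: 1.7
eef_pos: [448.3, -178.3, 231.0]
ee_rot: [-0.0, 0.978, 0.208, -0.0]
force: [-0.3, -1.5, -0.0]
grip_width: 0.994
grip_force: 0.0
time_s: 2.5
eef_pos: [447.3, -178.7, 159.8]
ee_rot: [-0.001, 0.998, -0.055, -0.001]
force: [0.9, 0.1, 1.1]
grip_width: 0.996
grip_force: 0.0
t 2.5 pos [ 447.27 -178.75  159.85] r 163.8 th -0.0044 yawerr 0.0022 Ftool [ 0.9 -0.2 -1.1] grip 85.1 0.0 j6 1.06
```

```bash
python3 -m crank '[[[-0.05,0.036,0.5,0,0,0,60],[0,0,0.54,0,0,0,60],[0,0,0.54,0,0,0,60],[0,0,0.54,0,0,0,60],[0,0,0.54,0,0,0,60],[0,0,0.54,0,0,0,60],[0,0,0.54,0,0,0,60],[0,0,0.54,0,0,0,60]]]'
python3 st.py
python3 - <<'E'
from h import *
im=capture("scene");cv2.imwrite("pics/s1.png",cv2.resize(im[90:215,310:460],(780,600),interpolation=cv2.INTER_CUBIC))
t=capture("top");print(red(t,405,235,470,290))
E
```

```text
time_s: 3.3
eef_pos: [446.4, -179.9, 53.6]
ee_rot: [-0.0, 0.999, -0.054, -0.0]
force: [0.3, -0.0, -0.2]
grip_width: 0.703
grip_force: 0.0
t 3.3 pos [ 446.41 -179.86   53.55] r 164.5 th 0.0029 yawerr -0.0024 Ftool [0.3 0.  0.2] grip 60.0 0.0 j6 1.05
[]
```

View pics/s1.png

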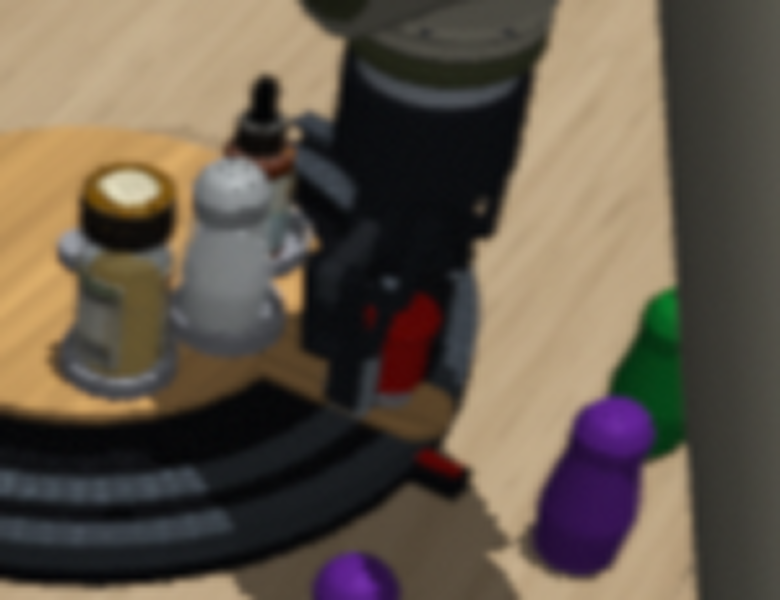

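The gripper straddles the knob, which shows red at about crop (410,340), with a finger on either side and clear of the salt shaker. Next I close gradually and feel.

```bash
python3 -m crank '[[[0,0,0.08,0,0,0,45],[0,0,0,0,0,0,36],[0,0,0,0,0,0,33],[0,0,0,0,0,0,31],[0,0,0,0,0,0,31],[0,0,0,0,0,0,31],[0,0,0,0,0,0,31],[0,0,0,0,0,0,31]]]' 20
python3 st.py
```

```text
time_s: 4.2
eef_pos: [446.8, -180.3, 52.8]
ee_rot: [0.0, 0.999, -0.054, 0.0]
force: [-2.0, -2.4, 6.3]
grip_width: 0.386
grip_force: 19.6
t 4.2 pos [ 446.83 -180.3    52.81] r 164.0 th 0.0053 yawerr -0.0048 Ftool [-1.7  2.6 -6.3] grip 33.0 19.6 j6 1.05
```

```bash
python3 -m crank '[[[0,0,0,0,0,0,42],[0,0.02,0,0,0,0,42],[0,0,0.1,0,0,0,42],[0,0,0.12,0,0,0,42],[0,0,0,0,0,0,34],[0,0,0,0,0,0,31],[0,0,0,0,0,0,30.5],[0,0,0,0,0,0,30.5]]]' 20
python3 st.py
```

```text
time_s: 5.0
eef_pos: [446.5, -180.4, 46.7]
ee_rot: [-0.0, 0.999, -0.054, -0.0]
force: [-0.4, -0.1, -1.8]
grip_width: 0.356
grip_force: 3.0
t 5.0 pos [ 446.47 -180.4    46.71] r 164.4 th 0.0061 yawerr -0.0056 Ftool [-0.4  0.2  1.8] grip 30.4 3.0 j6 1.05
```

```bash
python3 -m crank '[[[0,0,0,0,0,0,29.5],[0,0,0,0,0,0,29],[0,0,0,0,0,0,28.5],[0,0,0,0,0,0,28],[0,0,0,0,0,0,27.5],[0,0,0,0,0,0,27],[0,0,0,0,0,0,26],[0,0,0,0,0,0,26]]]' 20
python3 st.py
```

```text
time_s: 5.8
eef_pos: [446.5, -180.4, 46.8]
ee_rot: [-0.0, 0.999, -0.054, -0.0]
force: [-1.3, -0.2, -1.8]
grip_width: 0.352
grip_force: 19.9
t 5.8 pos [ 446.49 -180.43   46.77] r 164.4 th 0.0063 yawerr -0.0058 Ftool [-1.3  0.3  1.8] grip 30.1 19.9 j6 1.05
```

```bash
python3 -m crank '[[[0,0,0,0,0,0,25],[0,0,0,0,0,0,25],[0,0,-0.1,0,0,0,25],[0,0,-0.1,0,0,0,25],[0,0,-0.12,0,0,0,25],[0,0,-0.12,0,0,0,25],[0,0,-0.12,0,0,0,25],[0,0,0,0,0,0,25]]]' 50
python3 st.py
python3 - <<'E'
from h import *
im=capture("scene");cv2.imwrite("pics/s2.png",cv2.resize(im[90:215,310:460],(780,600),interpolation=cv2.INTER_CUBIC))
E
```

```text
time_s: 6.6
eef_pos: [446.4, -180.3, 60.9]
ee_rot: [-0.0, 0.999, -0.054, -0.0]
force: [1.7, -1.5, -12.6]
grip_width: 0.34
grip_force: 50.1
t 6.6 pos [ 446.41 -180.33   60.87] r 164.5 th 0.0058 yawerr -0.0052 Ftool [ 1.9  1.3 12.6] grip 29.0 50.1 j6 1.05
```

View pics/s2.png

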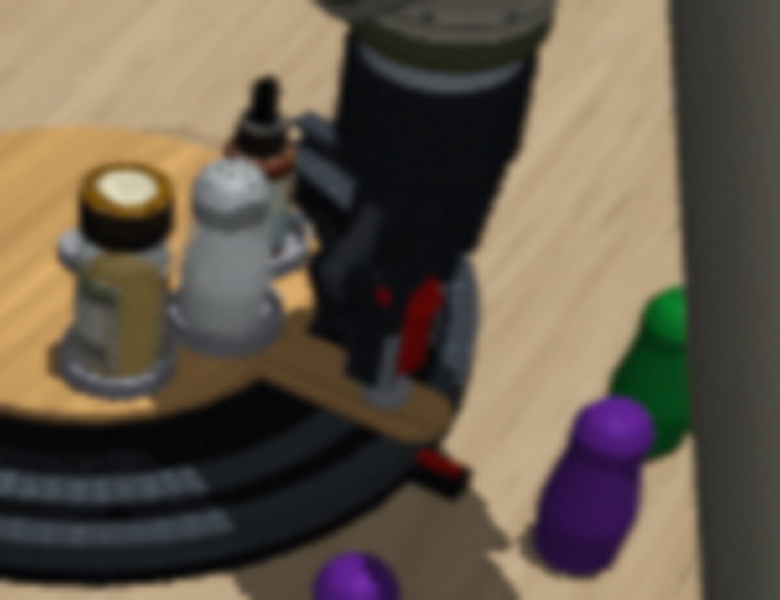

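```bash
python3 -m crank '[[[0.003,-0.198,0,0,0,0.215,25],[0.003,-0.198,0,0,0,0.215,25],[0.003,-0.198,0,0,0,0.215,25],[0.003,-0.198,0,0,0,0.215,25],[0.003,-0.198,0,0,0,0.215,25],[0.003,-0.198,0,0,0,0.215,25],[0.003,-0.198,0,0,0,0.215,25],[0.003,-0.198,0,0,0,0.215,25]]]'
python3 st.py
```

```text
time_s: 7.45
eef_pos: [455.7, -142.0, 60.7]
ee_rot: [0.0, 0.985, -0.174, 0.0]
force: [3.5, -2.4, -13.2]
grip_width: 0.338
grip_force: 50.2
t 7.45 pos [ 455.65 -141.96   60.68] r 163.9 th -0.2352 yawerr -0.0059 Ftool [ 4.1  1.  13.2] grip 28.8 50.2 j6 1.37
```

```bash
python3 -m crank '[[[0.006,-0.198,0,0,0,0.215,25],[0.006,-0.198,0,0,0,0.215,25],[0.006,-0.198,0,0,0,0.215,25],[0.006,-0.198,0,0,0,0.215,25],[0.006,-0.198,0,0,0,0.215,25],[0.006,-0.198,0,0,0,0.215,25],[0.006,-0.198,0,0,0,0.215,25],[0.003,-0.17,0,0,0,0.185,25]]]'
python3 st.py
```

```text
time_s: 8.25
eef_pos: [473.5, -107.6, 60.6]
ee_rot: [0.0, 0.957, -0.289, 0.0]
force: [2.3, -1.7, -13.4]
grip_width: 0.343
grip_force: 50.2
t 8.25 pos [ 473.49 -107.6    60.6 ] r 163.3 th -0.4723 yawerr -0.0046 Ftool [ 2.9  0.2 13.4] grip 29.3 50.2 j6 1.69
```

```bash
python3 -m crank '[[[0,0,0.06,0,0,0,25],[0,0,0.06,0,0,0,25],[0,0,0.05,0,0,0,25],[0,0,0,0,0,0,25],[0,0,0,0,0,0,25],[0,0,0,0,0,0,25],[0,0,0,0,0,0,25],[0,0,0,0,0,0,25]]]'
python3 st.py
python3 -m crank '[[[0,0,0,0,0,0,32],[0,0,0,0,0,0,32.5],[0,0,0,0,0,0,32.5],[0,0,0.08,0,0,0,32.5],[0,0,0.08,0,0,0,32.5],[0,0,0.08,0,0,0,32.5],[0,0,0.08,0,0,0,32.5],[0,0,0.06,0,0,0,32.5]]]'
python3 st.py
```

```text
time_s: 9.05
eef_pos: [473.5, -107.6, 56.6]
ee_rot: [0.0, 0.958, -0.288, 0.0]
force: [2.6, -2.8, -11.2]
grip_width: 0.338
grip_force: 50.2
t 9.05 pos [ 473.45 -107.65   56.61] r 163.3 th -0.4720 yawerr -0.0037 Ftool [ 3.7  1.  11.2] grip 28.9 50.2 j6 1.69
time_s: 9.85
eef_pos: [473.5, -107.6, 47.0]
ee_rot: [0.0, 0.958, -0.288, 0.0]
force: [0.1, -0.1, 0.4]
grip_width: 0.378
grip_force: 0.0
t 9.85 pos [ 473.48 -107.58   47.05] r 163.3 th -0.4724 yawerr -0.0033 Ftool [ 0.1  0.1 -0.4] grip 32.2 0.0 j6 1.69
```

```bash
cat >> st.py <<'E'
im=capture("scene");m=red(im,250,120,400,220);m.sort(key=lambda r:-r[0][4]);print("red",m[:2])
import os;cv2.imwrite("pics/last.png",im)
E
python3 st.py
python3 -m crank '[[[0,-0.05,0,0,0,0.054,32.5],[0,-0.05,0,0,0,0.054,32.5],[0,-0.05,0,0,0,0.054,32.5],[0,-0.05,0,0,0,0.054,32.5],[0,-0.05,0,0,0,0.054,32.5],[0,-0.05,0,0,0,0.054,32.5],[0,-0.05,0,0,0,0.054,32.5],[0,-0.05,0,0,0,0.054,32.5]]]'
python3 st.py;  python3 - <<'E'
from h import *
im=cv2.imread("pics/last.png");cv2.imwrite("pics/s3.png",cv2.resize(im[90:215,300:450],(780,600),interpolation=cv2.INTER_CUBIC))
E
```

```text
t 9.85 pos [ 473.48 -107.58   47.05] r 163.3 th -0.4724 yawerr -0.0033 Ftool [ 0.1  0.1 -0.4] grip 32.2 0.0 j6 1.69
red [([356, 163, 13, 22, 184], [362.12, 173.85]), ([390, 183, 9, 6, 27], [393.67, 185.81])]
time_s: 10.7
eef_pos: [479.1, -99.4, 46.9]
ee_rot: [0.0, 0.948, -0.317, -0.0]
force: [-3.2, -4.1, -2.1]
grip_width: 0.379
grip_force: 1.7
t 10.7 pos [479.06 -99.36  46.93] r 163.5 th -0.5332 yawerr -0.0032 Ftool [-0.   5.2  2.2] grip 32.3 1.7 j6 1.77
red [([352, 164, 13, 22, 204], [357.82, 174.96]), ([390, 183, 9, 6, 27], [393.67, 185.81])]
```

View pics/s3.png

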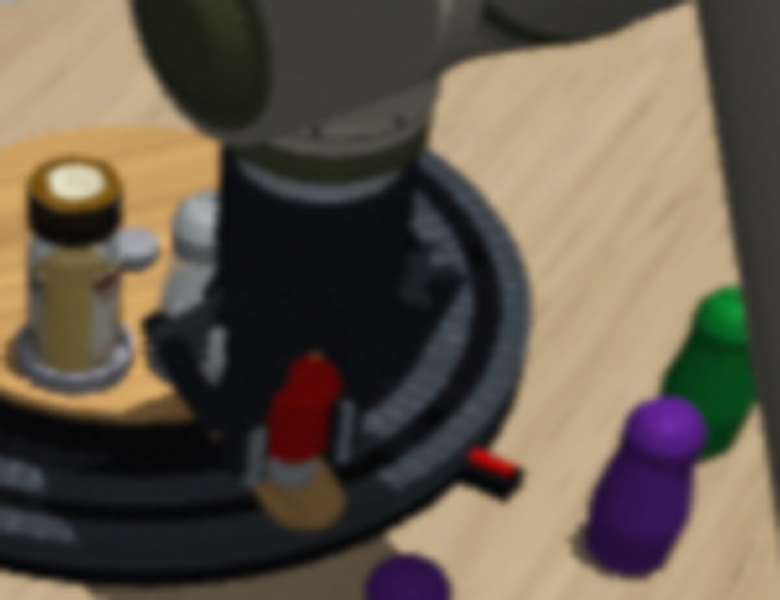

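The knob is visible at crop (305,410) between the fingers, riding on the track. Pushing it takes 5 N. I now feel along in 2.5 mm steps, which is less than the 3 mm of total play, and stop on any change.

```bash
cat > chk.py <<'E'
exec(open("st.py").read())
import sys
sys.exit(0 if 2.5<f[1]<8.5 and m[0][0][4]>120 else 1)
E
python3 -m crank '[[[0,-0.0125,0,0,0,0.0135,32.5],[0,-0.0125,0,0,0,0.0135,32.5],[0,-0.0125,0,0,0,0.0135,32.5],[0,-0.0125,0,0,0,0.0135,32.5],[0,-0.0125,0,0,0,0.0135,32.5],[0,-0.0125,0,0,0,0.0135,32.5],[0,-0.0125,0,0,0,0.0135,32.5],[0,-0.0125,0,0,0,0.0135,32.5]]]' >/dev/null; python3 chk.py &&
python3 -m crank '[[[0,-0.0125,0,0,0,0.0135,32.5],[0,-0.0125,0,0,0,0.0135,32.5],[0,-0.0125,0,0,0,0.0135,32.5],[0,-0.0125,0,0,0,0.0135,32.5],[0,-0.0125,0,0,0,0.0135,32.5],[0,-0.0125,0,0,0,0.0135,32.5],[0,-0.0125,0,0,0,0.0135,32.5],[0,-0.0125,0,0,0,0.0135,32.5]]]' >/dev/null && python3 chk.py
```

```text
t 11.55 pos [480.58 -97.43  47.05] r 163.4 th -0.5483 yawerr -0.0029 Ftool [0.1 5.3 1.9] grip 32.3 1.9 j6 1.79
red [([351, 164, 13, 22, 207], [356.76, 175.23]), ([390, 183, 9, 6, 27], [393.67, 185.81])]
t 12.4 pos [482.23 -95.37  47.05] r 163.4 th -0.5644 yawerr -0.0018 Ftool [0.7 4.8 2.1] grip 32.6 1.7 j6 1.81
red [([350, 165, 13, 22, 204], [355.63, 175.47]), ([390, 183, 9, 6, 27], [393.67, 185.81])]
```

Working well; I continue with a longer chain that stops on a change.

```bash
python3 -m crank '[[[0,-0.0125,0,0,0,0.0135,32.5],[0,-0.0125,0,0,0,0.0135,32.5],[0,-0.0125,0,0,0,0.0135,32.5],[0,-0.0125,0,0,0,0.0135,32.5],[0,-0.0125,0,0,0,0.0135,32.5],[0,-0.0125,0,0,0,0.0135,32.5],[0,-0.0125,0,0,0,0.0135,32.5],[0,-0.0125,0,0,0,0.0135,32.5]]]' >/dev/null; python3 chk.py &&
python3 -m crank '[[[0,-0.0125,0,0,0,0.0135,32.5],[0,-0.0125,0,0,0,0.0135,32.5],[0,-0.0125,0,0,0,0.0135,32.5],[0,-0.0125,0,0,0,0.0135,32.5],[0,-0.0125,0,0,0,0.0135,32.5],[0,-0.0125,0,0,0,0.0135,32.5],[0,-0.0125,0,0,0,0.0135,32.5],[0,-0.0125,0,0,0,0.0135,32.5]]]' >/dev/null && python3 chk.py &&
python3 -m crank '[[[0,-0.0125,0,0,0,0.0135,32.5],[0,-0.0125,0,0,0,0.0135,32.5],[0,-0.0125,0,0,0,0.0135,32.5],[0,-0.0125,0,0,0,0.0135,32.5],[0,-0.0125,0,0,0,0.0135,32.5],[0,-0.0125,0,0,0,0.0135,32.5],[0,-0.0125,0,0,0,0.0135,32.5],[0,-0.0125,0,0,0,0.0135,32.5]]]' >/dev/null && python3 chk.py &&
python3 -m crank '[[[0,-0.0125,0,0,0,0.0135,32.5],[0,-0.0125,0,0,0,0.0135,32.5],[0,-0.0125,0,0,0,0.0135,32.5],[0,-0.0125,0,0,0,0.0135,32.5],[0,-0.0125,0,0,0,0.0135,32.5],[0,-0.0125,0,0,0,0.0135,32.5],[0,-0.0125,0,0,0,0.0135,32.5],[0,-0.0125,0,0,0,0.0135,32.5]]]' >/dev/null && python3 chk.py
```

```text
t 13.25 pos [483.79 -93.45  47.06] r 163.4 th -0.5796 yawerr -0.0017 Ftool [0.2 5.3 0.6] grip 32.3 1.9 j6 1.83
red [([348, 165, 14, 22, 215], [354.48, 175.66]), ([390, 183, 9, 6, 27], [393.67, 185.81])]
t 14.1 pos [485.39 -91.56  47.06] r 163.4 th -0.5947 yawerr -0.0017 Ftool [0.1 4.5 1.1] grip 32.8 1.9 j6 1.85
red [([347, 165, 14, 22, 218], [353.24, 176.01]), ([390, 183, 9, 6, 27], [393.67, 185.81])]
t 14.95 pos [487.02 -89.64  47.05] r 163.4 th -0.6101 yawerr -0.0014 Ftool [0.5 5.2 1.9] grip 32.8 1.8 j6 1.87
red [([346, 166, 14, 21, 217], [352.15, 176.35]), ([390, 183, 9, 6, 27], [393.67, 185.81])]
t 15.8 pos [488.7  -87.79  47.05] r 163.4 th -0.6254 yawerr -0.0012 Ftool [0.9 5.2 1.4] grip 32.3 2.0 j6 1.89
red [([345, 166, 14, 22, 222], [351.08, 176.41]), ([390, 183, 9, 6, 27], [393.67, 185.81])]
```

```bash
python3 -m crank '[[[0,-0.0125,0,0,0,0.0135,32.5],[0,-0.0125,0,0,0,0.0135,32.5],[0,-0.0125,0,0,0,0.0135,32.5],[0,-0.0125,0,0,0,0.0135,32.5],[0,-0.0125,0,0,0,0.0135,32.5],[0,-0.0125,0,0,0,0.0135,32.5],[0,-0.0125,0,0,0,0.0135,32.5],[0,-0.0125,0,0,0,0.0135,32.5]]]' >/dev/null; python3 chk.py &&
python3 -m crank '[[[0,-0.0125,0,0,0,0.0135,32.5],[0,-0.0125,0,0,0,0.0135,32.5],[0,-0.0125,0,0,0,0.0135,32.5],[0,-0.0125,0,0,0,0.0135,32.5],[0,-0.0125,0,0,0,0.0135,32.5],[0,-0.0125,0,0,0,0.0135,32.5],[0,-0.0125,0,0,0,0.0135,32.5],[0,-0.0125,0,0,0,0.0135,32.5]]]' >/dev/null && python3 chk.py &&
python3 -m crank '[[[0,-0.0125,0,0,0,0.0135,32.5],[0,-0.0125,0,0,0,0.0135,32.5],[0,-0.0125,0,0,0,0.0135,32.5],[0,-0.0125,0,0,0,0.0135,32.5],[0,-0.0125,0,0,0,0.0135,32.5],[0,-0.0125,0,0,0,0.0135,32.5],[0,-0.0125,0,0,0,0.0135,32.5],[0,-0.0125,0,0,0,0.0135,32.5]]]' >/dev/null && python3 chk.py &&
python3 -m crank '[[[0,-0.0125,0,0,0,0.0135,32.5],[0,-0.0125,0,0,0,0.0135,32.5],[0,-0.0125,0,0,0,0.0135,32.5],[0,-0.0125,0,0,0,0.0135,32.5],[0,-0.0125,0,0,0,0.0135,32.5],[0,-0.0125,0,0,0,0.0135,32.5],[0,-0.0125,0,0,0,0.0135,32.5],[0,-0.0125,0,0,0,0.0135,32.5]]]' >/dev/null && python3 chk.py &&
python3 -m crank '[[[0,-0.0125,0,0,0,0.0135,32.5],[0,-0.0125,0,0,0,0.0135,32.5],[0,-0.0125,0,0,0,0.0135,32.5],[0,-0.0125,0,0,0,0.0135,32.5],[0,-0.0125,0,0,0,0.0135,32.5],[0,-0.0125,0,0,0,0.0135,32.5],[0,-0.0125,0,0,0,0.0135,32.5],[0,-0.0125,0,0,0,0.0135,32.5]]]' >/dev/null && python3 chk.py
```

```text
t 16.65 pos [490.4  -85.93  47.05] r 163.4 th -0.6408 yawerr -0.0007 Ftool [0.3 4.  1.7] grip 32.6 1.8 j6 1.91
red [([344, 166, 14, 22, 225], [349.95, 176.6]), ([390, 183, 9, 6, 27], [393.67, 185.81])]
t 17.5 pos [492.11 -84.12  47.05] r 163.4 th -0.6560 yawerr -0.0007 Ftool [1.2 4.6 2. ] grip 32.6 1.9 j6 1.93
red [([342, 166, 15, 22, 228], [348.62, 177.04]), ([390, 183, 9, 6, 27], [393.67, 185.81])]
t 18.35 pos [493.83 -82.33  47.04] r 163.4 th -0.6713 yawerr -0.0005 Ftool [2.3 5.5 1.3] grip 32.5 2.2 j6 1.95
red [([341, 166, 14, 22, 227], [347.41, 177.15]), ([390, 183, 9, 6, 28], [393.61, 185.86])]
t 19.2 pos [495.53 -80.6   47.06] r 163.4 th -0.6861 yawerr -0.0007 Ftool [0.9 5.3 1.2] grip 32.7 2.3 j6 1.97
red [([340, 167, 14, 21, 231], [346.37, 177.2]), ([390, 183, 9, 6, 28], [393.61, 185.86])]
t 20.05 pos [497.36 -78.88  47.07] r 163.4 th -0.7015 yawerr -0.0004 Ftool [1.6 4.4 1. ] grip 32.3 2.2 j6 1.99
red [([339, 167, 14, 22, 235], [345.17, 177.4]), ([390, 183, 9, 6, 27], [393.67, 185.81])]
```

```bash
python3 -m crank '[[[0,-0.0125,0,0,0,0.0135,32.5],[0,-0.0125,0,0,0,0.0135,32.5],[0,-0.0125,0,0,0,0.0135,32.5],[0,-0.0125,0,0,0,0.0135,32.5],[0,-0.0125,0,0,0,0.0135,32.5],[0,-0.0125,0,0,0,0.0135,32.5],[0,-0.0125,0,0,0,0.0135,32.5],[0,-0.0125,0,0,0,0.0135,32.5]]]' >/dev/null; python3 chk.py &&
python3 -m crank '[[[0,-0.0125,0,0,0,0.0135,32.5],[0,-0.0125,0,0,0,0.0135,32.5],[0,-0.0125,0,0,0,0.0135,32.5],[0,-0.0125,0,0,0,0.0135,32.5],[0,-0.0125,0,0,0,0.0135,32.5],[0,-0.0125,0,0,0,0.0135,32.5],[0,-0.0125,0,0,0,0.0135,32.5],[0,-0.0125,0,0,0,0.0135,32.5]]]' >/dev/null && python3 chk.py &&
python3 -m crank '[[[0,-0.0125,0,0,0,0.0135,32.5],[0,-0.0125,0,0,0,0.0135,32.5],[0,-0.0125,0,0,0,0.0135,32.5],[0,-0.0125,0,0,0,0.0135,32.5],[0,-0.0125,0,0,0,0.0135,32.5],[0,-0.0125,0,0,0,0.0135,32.5],[0,-0.0125,0,0,0,0.0135,32.5],[0,-0.0125,0,0,0,0.0135,32.5]]]' >/dev/null && python3 chk.py &&
python3 -m crank '[[[0,-0.0125,0,0,0,0.0135,32.5],[0,-0.0125,0,0,0,0.0135,32.5],[0,-0.0125,0,0,0,0.0135,32.5],[0,-0.0125,0,0,0,0.0135,32.5],[0,-0.0125,0,0,0,0.0135,32.5],[0,-0.0125,0,0,0,0.0135,32.5],[0,-0.0125,0,0,0,0.0135,32.5],[0,-0.0125,0,0,0,0.0135,32.5]]]' >/dev/null && python3 chk.py &&
python3 -m crank '[[[0,-0.0125,0,0,0,0.0135,32.5],[0,-0.0125,0,0,0,0.0135,32.5],[0,-0.0125,0,0,0,0.0135,32.5],[0,-0.0125,0,0,0,0.0135,32.5],[0,-0.0125,0,0,0,0.0135,32.5],[0,-0.0125,0,0,0,0.0135,32.5],[0,-0.0125,0,0,0,0.0135,32.5],[0,-0.0125,0,0,0,0.0135,32.5]]]' >/dev/null && python3 chk.py
```

```text
t 20.9 pos [499.18 -77.17  47.05] r 163.4 th -0.7168 yawerr -0.0002 Ftool [1.9 5.3 1.6] grip 32.6 2.0 j6 2.01
red [([337, 167, 15, 22, 237], [344.0, 177.61]), ([390, 183, 9, 6, 27], [393.67, 185.81])]
t 21.75 pos [501.04 -75.49  47.05] r 163.4 th -0.7321 yawerr -0.0000 Ftool [1.7 4.5 1.4] grip 32.3 2.0 j6 2.03
red [([336, 167, 15, 22, 242], [342.75, 177.79]), ([390, 183, 9, 6, 27], [393.67, 185.81])]
t 22.6 pos [502.93 -73.84  47.06] r 163.3 th -0.7475 yawerr 0.0003 Ftool [2.  4.2 1.8] grip 32.6 2.0 j6 2.05
red [([335, 167, 15, 22, 248], [341.56, 177.83]), ([390, 183, 9, 6, 28], [393.61, 185.86])]
t 23.45 pos [504.86 -72.21  47.07] r 163.3 th -0.7629 yawerr 0.0007 Ftool [3.2 4.4 0.6] grip 32.5 2.0 j6 2.07
red [([334, 168, 14, 21, 244], [340.32, 178.05]), ([390, 183, 9, 6, 28], [393.61, 185.86])]
t 24.3 pos [506.8  -70.63  47.08] r 163.3 th -0.7782 yawerr 0.0009 Ftool [3.7 4.1 2.1] grip 32.3 2.1 j6 2.09
red [([333, 168, 14, 21, 243], [339.21, 178.04]), ([390, 183, 9, 6, 28], [393.61, 185.86])]
```

```bash
python3 -m crank '[[[0.003,-0.0125,0,0,0,0.0135,32.5],[0.003,-0.0125,0,0,0,0.0135,32.5],[0.003,-0.0125,0,0,0,0.0135,32.5],[0.003,-0.0125,0,0,0,0.0135,32.5],[0.003,-0.0125,0,0,0,0.0135,32.5],[0.003,-0.0125,0,0,0,0.0135,32.5],[0.003,-0.0125,0,0,0,0.0135,32.5],[0.003,-0.0125,0,0,0,0.0135,32.5]]]' >/dev/null; python3 chk.py &&
python3 -m crank '[[[0.001,-0.0125,0,0,0,0.0135,32.5],[0,-0.0125,0,0,0,0.0135,32.5],[0.001,-0.0125,0,0,0,0.0135,32.5],[0,-0.0125,0,0,0,0.0135,32.5],[0.001,-0.0125,0,0,0,0.0135,32.5],[0,-0.0125,0,0,0,0.0135,32.5],[0.001,-0.0125,0,0,0,0.0135,32.5],[0,-0.0125,0,0,0,0.0135,32.5]]]' >/dev/null && python3 chk.py &&
python3 -m crank '[[[0.001,-0.0125,0,0,0,0.0135,32.5],[0,-0.0125,0,0,0,0.0135,32.5],[0.001,-0.0125,0,0,0,0.0135,32.5],[0,-0.0125,0,0,0,0.0135,32.5],[0.001,-0.0125,0,0,0,0.0135,32.5],[0,-0.0125,0,0,0,0.0135,32.5],[0.001,-0.0125,0,0,0,0.0135,32.5],[0,-0.0125,0,0,0,0.0135,32.5]]]' >/dev/null && python3 chk.py &&
python3 -m crank '[[[0.001,-0.0125,0,0,0,0.0135,32.5],[0,-0.0125,0,0,0,0.0135,32.5],[0.001,-0.0125,0,0,0,0.0135,32.5],[0,-0.0125,0,0,0,0.0135,32.5],[0.001,-0.0125,0,0,0,0.0135,32.5],[0,-0.0125,0,0,0,0.0135,32.5],[0.001,-0.0125,0,0,0,0.0135,32.5],[0,-0.0125,0,0,0,0.0135,32.5]]]' >/dev/null && python3 chk.py
```

```text
t 25.15 pos [508.72 -69.34  46.98] r 163.1 th -0.7924 yawerr 0.0000 Ftool [1.4 6.2 0.7] grip 32.5 2.4 j6 2.11
red [([332, 168, 14, 21, 244], [338.11, 178.03]), ([390, 183, 9, 6, 28], [393.61, 185.86])]
t 26.0 pos [511.01 -67.72  46.92] r 163.0 th -0.8096 yawerr 0.0020 Ftool [0.  2.6 1.8] grip 32.6 1.2 j6 2.13
red [([330, 168, 15, 22, 253], [336.57, 178.19]), ([390, 183, 9, 6, 28], [393.61, 185.86])]
t 26.85 pos [513.19 -66.57  47.08] r 162.6 th -0.8245 yawerr 0.0020 Ftool [ 0.4 -1.5  1.8] grip 32.5 4.2 j6 2.15
red [([328, 171, 15, 21, 241], [334.48, 180.73]), ([390, 183, 9, 6, 28], [393.61, 185.86])]
```

The knob dropped at about th -0.825, and the sideways push is gone. I check how deep it went against the projection.

Run:
```python
from h import *
m=camera_model("scene");T=np.linalg.inv(np.array(m["world_from_camera"]))
for z in (70,79):
    p=T@np.array([513,-66,z,1]);print(m["cx"]+m["fx"]*p[0]/-p[2],m["cy"]-m["fy"]*p[1]/-p[2])
im=cv2.imread("pics/last.png");cv2.imwrite("pics/s4.png",cv2.resize(im[100:225,270:420],(780,600),interpolation=cv2.INTER_CUBIC))
```

```text
334.7926731232063 182.2253899073287
334.9681941265299 179.1714068072419
```

View pics/s4.png

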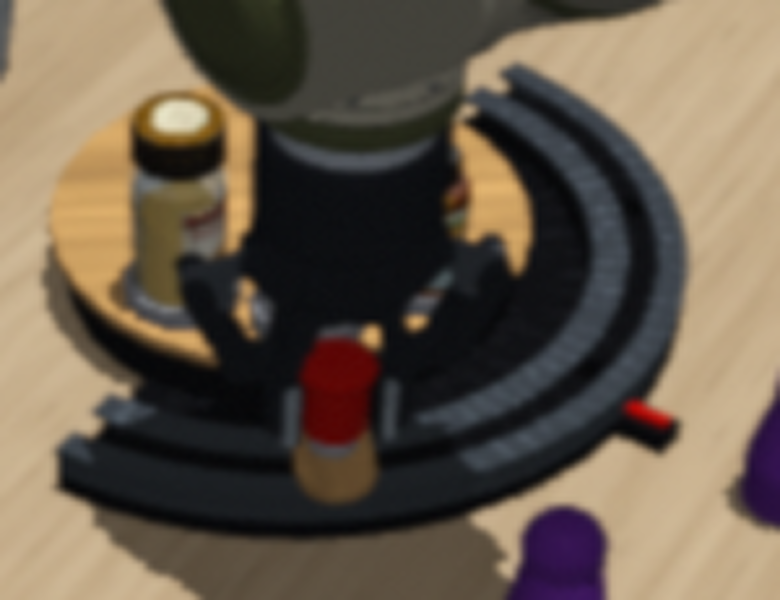

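The knob has dropped (it now sits at crop (340,390), close to the arm). I release it and measure again before lifting away.

```bash
python3 -m crank '[[[0,0,0,0,0,0,40],[0,0,0,0,0,0,50],[0,0,0,0,0,0,60],[0,0,0,0,0,0,60],[0,0,0,0,0,0,60],[0,0,0,0,0,0,60],[0,0,0,0,0,0,60],[0,0,0,0,0,0,60]]]' >/dev/null; python3 st.py
python3 - <<'E'
from h import *
im=cv2.imread("pics/last.png");cv2.imwrite("pics/s5.png",cv2.resize(im[140:200,305:380],(750,600),interpolation=cv2.INTER_CUBIC))
E
```

```text
t 27.7 pos [513.15 -66.52  47.06] r 162.7 th -0.8245 yawerr 0.0021 Ftool [ 0.5 -0.2  0.3] grip 60.0 0.0 j6 2.15
red [([326, 171, 15, 21, 256], [332.71, 180.73]), ([390, 183, 9, 6, 28], [393.61, 185.86])]
```

View pics/s5.png

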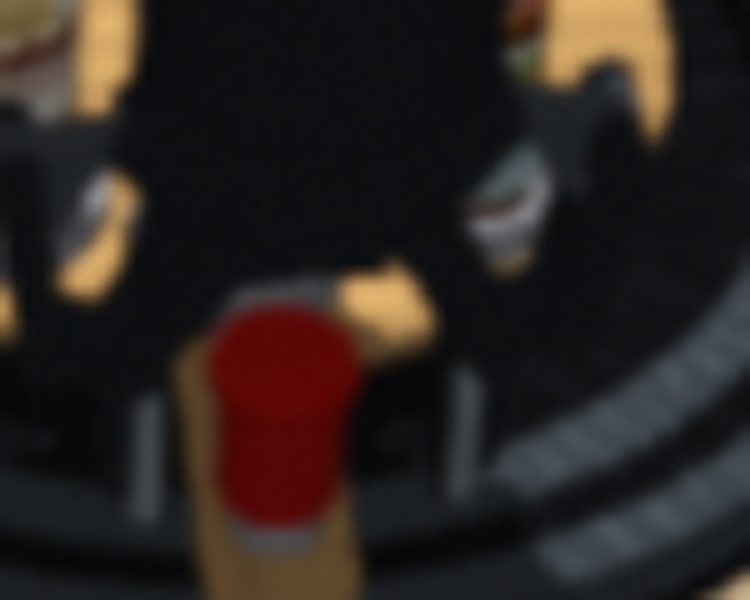

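Run:
```python
from h import *
m=camera_model("scene");W=np.array(m["world_from_camera"]);T=np.linalg.inv(W)
def pr(P):
    p=(T@np.c_[P,np.ones(len(P))].T);return np.c_[m["cx"]+m["fx"]*p[0]/-p[2],m["cy"]-m["fy"]*p[1]/-p[2]]
g=np.linspace(0,2*np.pi,90)
def rim(c,r,z): return pr(np.c_[c[0]+r*np.cos(g),c[1]+r*np.sin(g),np.full(90,z)])
def edges(im,x0,x1,y0,y1):
    e=np.clip(im[y0:y1,x0:x1,2].astype(float)-im[y0:y1,x0:x1,1],0,None).sum(1);
    h=e.max()/2;i=np.where(e>h)[0];a,b=i[0],i[-1]
    return y0+a-(e[a]-h)/(e[a]-e[a-1]), y0+b+(e[b]-h)/(e[b]-e[b+1])
c=np.array([610,-197.2])
for name,x,th in(("scene0",386,0),("last",333,None)):
    im=cv2.imread(f"pics/{name}.png");t,b=edges(im,x-2,x+3,140,205)
    if th is None:
        ths=np.linspace(-.9,-.75,301);u=[pr(np.array([[c[0]-165*np.cos(a-.1085),c[1]-165*np.sin(a-.1085),75]]))[0,0] for a in ths];th=ths[np.argmin(abs(np.array(u)-333.3))]
    a=th-.1085;k=c-165*np.array([np.cos(a),np.sin(a)])
    for l in(0,4,9): print(name,"th %.3f"%th,k.round(1),"lift",l,"pred",rim(k,17,93+l)[:,1].min().round(2),rim(k,14,52+l)[:,1].max().round(2),"meas",round(t,2),round(b,2), "u",pr(np.array([[*k,75]]))[0])
```

```text
scene0 th 0.000 [ 446.  -179.3] lift 0 pred 149.61 172.74 meas 149.86 160.63 u [385.35317578 160.82915871]
scene0 th 0.000 [ 446.  -179.3] lift 4 pred 148.21 171.42 meas 149.86 160.63 u [385.35317578 160.82915871]
scene0 th 0.000 [ 446.  -179.3] lift 9 pred 146.45 169.75 meas 149.86 160.63 u [385.35317578 160.82915871]
last th -0.848 [514.9 -62.4] lift 0 pred 169.59 193.47 meas 170.23 192.13 u [333.30705311 181.2337545 ]
last th -0.848 [514.9 -62.4] lift 4 pred 168.19 192.16 meas 170.23 192.13 u [333.30705311 181.2337545 ]
last th -0.848 [514.9 -62.4] lift 9 pred 166.43 190.5 meas 170.23 192.13 u [333.30705311 181.2337545 ]
```

The cap's top edge (170.2) fits full-down (169.6–169.8) and rules out 9 mm lift (166.4). The tray is at about -0.85 rad. I retreat straight up.

```bash
python3 -m crank '[[[0,-0.12,0,0,0,0,60],[0,0,-0.5,0,0,0,60],[0,0,-0.9,0,0,0,60],[0,0,-1,0,0,0,60],[0,0,-1,0,0,0,60],[0,0,-1,0,0,0,60],[0,0,-1,0,0,0,60],[0,0,-1,0,0,0,60]]]' >/dev/null; python3 st.py
python3 -m crank '[[[-1,0,0,0,0,0,60],[-1,0,0,0,0,0,60],[-1,0,0,0,0,0,60],[-1,0,0,0,0,0,60],[-1,0,0,0,0,0,60],[0,0,0,0,0,0,60],[0,0,0,0,0,0,60],[0,0,0,0,0,0,60]]]' >/dev/null; python3 st.py
python3 - <<'E'
from h import *
im=cv2.imread("pics/last.png");t=capture("top");cv2.imwrite("pics/s6.png",np.hstack([cv2.resize(im[90:215,270:420],(400,334)),cv2.resize(t[130:300,350:530],(354,334))]))
E
```

```text
t 28.55 pos [515.43 -64.63 209.12] r 162.8 th -0.8427 yawerr 0.0204 Ftool [0.6 0.7 0.2] grip 60.0 0.0 j6 2.15
red [([326, 171, 16, 21, 255], [332.77, 180.75]), ([390, 183, 9, 6, 27], [393.67, 185.81])]
t 29.4 pos [441.43  34.95 207.37] r 286.9 th -0.8342 yawerr 0.0113 Ftool [-0.3  0.2 -0.8] grip 59.9 0.0 j6 2.32
red [([326, 171, 16, 21, 228], [333.22, 180.99]), ([390, 183, 9, 6, 28], [393.79, 185.82])]
```

View pics/s6.png

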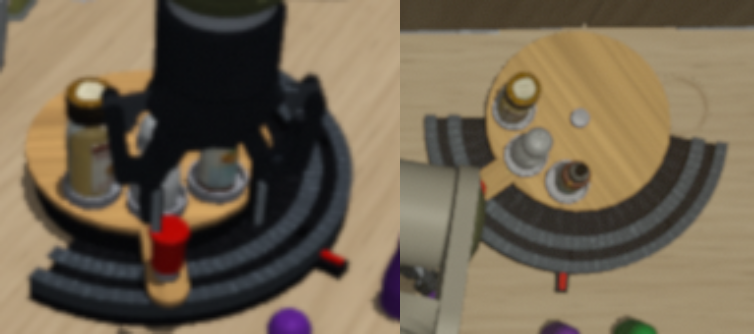

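The picture shows all three bottles upright in their seats. The dropper at (568,180) lies on the hub–tab line, the knob is down and the arm is clear. I hand the job in.

```bash
python3 -c "
from rig import *
print(finish_job())"
```

```text
the job is handed in; nothing more can be done
None
```

I've handed the job in at about 29 s of the 48 s; no verdict came back, but from the camera the pin is fully down in the side hole at about -0.85 rad, the dropper bottle is at the front, all three bottles stand in their seats and the arm is clear.

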